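Third hand: snap the case shut and hold it against the sprung stop

ROBOT

A 6-joint arm with a two-finger parallel gripper is mounted at the origin on the work surface. World frame = base frame: x ahead of the robot, y to its left, z up, the work surface at z = 0. Lengths are in m, angles in rad, forces in N, time in s.
With the tool pointing down it reaches from about 0.35 to 0.725 m from the base axis. Payload 4.3 kg.
Tool frame: the origin (TCP) lies on the mounting face of the last link; the fingertips stand 173 mm ahead of it and the grasp point (between the pads) lies 155 mm ahead of it; y points along the fingers, x is the direction in which the jaws open and shut, and the axes are right-handed (so a half turn about y gives the same grasp; the last joint's range is limited). The gripper opens to 85 mm and grips with 20 to 120 N. Pads are 22 mm wide; open, the fingers measure 114 mm over their backs; the gripper's body (76 mm by 85 mm) begins 54 mm behind the grasp point. The pads swing forward as they close: fully open they stand 13 mm farther back than shut.
Start: joints at [1.097, 0.377, 0.081, 1.274, 0, 1.46], TCP at [0.205, 0.537, 0.405] pointing down, gripper open.
Joint ranges: [-2.72, 2.72], [-0.84, 1.66], [-1.02, 1.22], [-1.77, 2.12], [-1.37, 1.28], [-3.14, 3.14]. Speed limits (rad/s): [2.57, 2.57, 3.14, 3.14, 3.14, 3.14].

INTERFACE

Orientations are given as a unit quaternion [w, x, y, z].
In Python, from cell import status, viewer, ticket, nets gives the robot as it stands. The module is installed in compiled form; this text tells all that it offers.
- The arm moves only by the tool drive_tool, never from a script. Its argument "plan" is a list of rows, each an object of numbers: "tx", "ty", "tz": the shift along the world's x, y, z scaled (see below); "wx", "wy", "wz": the turn, a rotation vector about the world's x, y, z scaled (see below); "grip": the closure in counts, from 0 (fully open) to 255 (shut). A call has 1 to 12 rows; each row is the pose to reach, as a shift and turn from the pose commanded when the call began; what a row does not reach only later rows make up. The controller multiplies each number of a shift by 0.25 m and each number of a turn by 60 degrees. A row lasts 1/8 s, in which the tool goes at most 62.5 mm and 10.7 degrees, less where a joint would pass 70% of its speed; a pose out of reach is approached as far as the arm can. A call with a number of a shift or a turn outside -1 to 1 is refused whole. A call with a gripper value outside its range is refused whole. The fingers move at their own pace and stop on an object; "newtons" is the grip in N (left out, the last holds). Time passes only in rows, so rows that repeat a pose let the fingers close. It gives the time, the measured TCP pose, the force and the opening at its end, in the units of the state.
- status.state(): the state, without advancing time (a new reading comes with each control period).
- viewer.capture(name): name is "scene" or "top"; returns (picture, depth): 384x512x3 uint8, red, green, blue; 384x512 float32, m along the optical axis (not along the pixel's ray), 0 where there is no reading.
- viewer.camera_model(name): a dict with "fx", "fy", "cx", "cy" (pixels), "k1" (the pictures are not rectified: a ray, as slopes to the right and down, at radius r is drawn at 1 + k1 r^2 times it, then the intrinsics apply), "cam_to_world" (4x4, takes a point from camera to world coordinates). Camera axes: x right, y up, looking along -z (the intrinsics and any distortion apply to the point x, -y, -z); pixel columns grow to the right and rows downward; lengths in m; the calibration is good to about 2 mm. A picture is of the moment at which its call begins. camera_model takes no time and is no camera call.
- ticket.close_job(): hands the job in, once; it reports no verdict.
Trained networks look in the newest picture that a camera, given by its name, has taken for a name from the list of things; names that differ only in an ending like _2 or _b are one class to them, and where a whole thing is asked for, a point or a joint stands for the part that bears it (a point fixed in the world has none). Each returns a list of dicts, best first, with "p" (0 to 1); they miss things now and then, are a little off and sometimes report something else, mostly with a low value. They report only what shows in the picture. A call takes as long as a camera call. They do not tell look-alikes from the thing itself.
- nets.spot_in(target, camera): "point" ([row, column] as shares, 0 to 1, of the picture: columns of its width, rows of its height, amid what is visible of it).
- nets.landmark_of(target, camera): "point" ([row, column] as shares, 0 to 1, of the picture: columns of its width, rows of its height: a listed point, or the origin of a listed thing).
The state is a dict: "t": time; "joint_positions": joint angles; "joint_vel": joint speeds; "joint_efforts": joint torques, N m; "position": TCP position; "orientation": TCP orientation; "wrist_force": force on the tool from outside, world axes, zero at the start; "moment": the same for the moment, N m; "opening": finger opening in m.
Only numpy, scipy, OpenCV 4.12 (cv2) and the standard library are available. Lean on these libraries where they do the work, as an engineer would, in place of code of your own. Each camera call takes 0.05 s, during which the arm holds its last target.

TASK

Press the lid of the small instrument case down until its clasp snaps and the lid is fully shut. Then push the case, flat on the bench and with its hinge end first, squarely and centrally against the face of the sprung stop, and hold it there with a steady push of about 10 N (the face gives way about 8 mm; never push it to the end of its travel), so that a colleague can drive the lid screws. Your program finishes while still holding the case pressed there: do not let go, and leave the other things on the bench where they are.

Things in the scene. Friction and masses are not known exactly. Their poses are not given: they have to be found in the camera images.
- case: loose grey plastic instrument case, 110 mm long (its x) by 60 mm wide (its y) by 42 mm high without the lid, walls 4 mm, about 0.45 kg with the lid, a green circuit board inside. Origin: centre of the underside; z up. Its +x end is the hinge end, a plain flat face; its -x end carries the spring clasp, a 26 mm wide steel tongue reaching out 7 mm beyond the end wall and 8 mm above the wall's rim. The long side faces are plain and 60 mm apart, good to grip from above.
- lid (a joint): angle of the case's lid (rad): 0 fully shut, grows as the lid's free edge rises; starts between about 0.4 and 0.9. The lid is a 110 x 60 x 5 mm plate whose top lies 47 mm above the case's underside when shut. The hinge is a little stiff, so the lid stays where it is left. From about 0.06 rad down the spring clasp resists; it snaps over at about 0.03 rad (some 3 to 6 N on the free edge) and then keeps the lid at about 0 to 0.01.
- lid_hinge (a point): middle of the lid's hinge line, at the top edge of the case's hinge end wall (55 mm along the case's +x from its centre, 42 mm above its underside); turns with the lid; its y axis is the hinge axis
- lid_edge (a point): middle of the top of the lid's free edge, 110 mm from the hinge; turns with the lid. With the lid shut it lies above the case's -x end wall.
- case_end (a point): middle of the flat outer face of the case's hinge end (its +x end), 21 mm above the underside; axes as the case's
- stop: sprung stop fixed to the bench: an aluminium block 90 mm wide and 48 mm high on a 110 x 50 mm steel foot, with a sprung steel face plate before it. Origin: on the bench below the middle of the face plate's front at rest; x is the direction in which the face is pushed back (level), y runs along the face, z up. The foot begins 35 mm and the block 39 mm behind the resting face plane.
- face (a joint): how far the face plate has been pushed back along the stop's +x (m), 0 at rest, end of travel 0.020. Spring: 1.2 N per mm from the first, so 10 N is about 8.3 mm.
- face_mid (a point): middle of the front surface of the face plate (90 mm wide, 34 mm high, 10 mm thick, its lower edge 6 mm above the bench), 23 mm above the bench; moves with the plate; axes as the stop's
- screwdriver: bystander: screwdriver with a black handle lying across the far side of the bench
- reel: bystander: empty aluminium reel standing on end, 56 mm across and 42 mm high
- tray: bystander: white open parts tray with three compartments, 90 x 120 x 30 mm
Things that resemble listed ones, but are neither listed nor needed, are in the scene too. Leave any pink look-alike of the case alone. Leave any purple look-alike of the stop alone.

How it is judged:
By the outcome, as a careful person would: the job done as asked, in the order asked, and still so for the second after the job is handed in, while the arm keeps its last pose, push and grip.
It also fails if it takes over 56 s, if anything falls off the work surface, if the arm or the gripper's body presses on something with over 40 N, if the wrist force passes 120 N, or if a joint passes its speed limit or range.

## Working session

There is one attempt and no reset: what is moved stays moved. The work goes in short steps, Python scripts to look and compute and a tool call to move; the robot and the scene stay as the last step left them, time stands still between calls to the robot, and variables do not carry over. Pictures are saved under pics/ and viewed, and the job is handed in when it is done.

Besides the shell and the picture viewer there is one more tool, called in YAML: its name, and indented under it one key for each argument. drive_tool: Moves the arm, as the interface text tells. Its arguments: {"type":"object","properties":{"plan":{"type":"array","items":{"type":"object","properties":{"tx":{"type":"number","minimum":-1,"maximum":1},"ty":{"type":"number","minimum":-1,"maximum":1},"tz":{"type":"number","minimum":-1,"maximum":1},"wx":{"type":"number","minimum":-1,"maximum":1},"wy":{"type":"number","minimum":-1,"maximum":1},"wz":{"type":"number","minimum":-1,"maximum":1},"grip":{"type":"number"}}}},"newtons":{"type":"number"}},"required":["plan"]}

```bash
mkdir -p pics; cat > h.py <<'E'
import numpy as np,cv2
from cell import status,viewer,ticket,nets
def cap(n,f=None):
    im,d=viewer.capture(n)
    if f: cv2.imwrite('pics/'+f,cv2.cvtColor(im,cv2.COLOR_RGB2BGR))
    return im,d
def K(n):
    m=viewer.camera_model(n); return m
def undist(m,r,c):
    x=(np.asarray(c,float)-m['cx'])/m['fx'];y=(np.asarray(r,float)-m['cy'])/m['fy']
    u,v=x.copy(),y.copy()
    for _ in range(20):
        s=1+m['k1']*(u*u+v*v);u=x/s;v=y/s
    return u,v
def cloud(n,d):
    m=K(n);r,c=np.mgrid[:d.shape[0],:d.shape[1]]
    u,v=undist(m,r,c);P=np.stack([u*d,-v*d,-d,np.ones_like(d)],-1)@np.array(m['cam_to_world']).T
    return P[...,:3]
def ray_z(n,r,c,z):
    m=K(n);u,v=undist(m,r,c);T=np.array(m['cam_to_world'])
    D=T[:3,:3]@np.array([u,-v,-1.0]);o=T[:3,3];return o+D*(z-o[2])/D[2]
E
python3 - <<'E'
from h import *
for n in('scene','top'):
    im,d=cap(n,n+'0.png');np.savez(f'{n}0.npz',im=im,d=d)
    print(n,{k:np.round(v,4).tolist() for k,v in K(n).items()})
    for t in('case','stop','lid_edge','lid_hinge','face_mid','case_end'):
        if t in('case','stop'): print(t,'spot',[(round(x['p'],2),np.round(np.array(x['point'])*[384,512]).tolist()) for x in nets.spot_in(t,n)])
        print(t,'lm',[(round(x['p'],2),np.round(np.array(x['point'])*[384,512],1).tolist()) for x in nets.landmark_of(t,n)])
print(status.state())
E
```

```text
scene {'fx': 440.4344, 'fy': 440.4344, 'cx': 259.222, 'cy': 190.3231, 'k1': -0.0713, 'cam_to_world': [[-0.2665, -0.7755, 0.5723, 1.1437], [0.9637, -0.2233, 0.1461, 0.1461], [0.0145, 0.5905, 0.8069, 0.8588], [0.0, 0.0, 0.0, 1.0]]}
case spot [(0.89, [153.0, 350.0]), (0.83, [195.0, 332.0])]
case lm [(0.77, [161.1, 347.4]), (0.65, [202.8, 329.8])]
stop spot [(0.73, [170.0, 192.0]), (0.58, [120.0, 189.0])]
stop lm [(0.57, [176.4, 211.4])]
lid_edge lm [(0.87, [144.1, 328.1])]
lid_hinge lm [(0.72, [155.1, 371.3]), (0.66, [189.5, 308.5])]
face_mid lm [(0.77, [121.7, 210.0]), (0.72, [174.7, 209.3])]
case_end lm [(0.94, [189.2, 305.9]), (0.77, [158.8, 372.8])]
top {'fx': 380.2582, 'fy': 380.2582, 'cx': 258.8281, 'cy': 199.0134, 'k1': -0.1275, 'cam_to_world': [[-0.064, 0.9769, -0.2038, 0.4123], [-0.9979, -0.0616, 0.0184, -0.0022], [0.0055, 0.2045, 0.9788, 0.8906], [0.0, 0.0, 0.0, 1.0]]}
case spot [(0.84, [298.0, 173.0]), (0.63, [228.0, 180.0])]
case lm [(0.81, [297.1, 175.5]), (0.76, [230.7, 184.3])]
stop spot [(0.85, [286.0, 360.0]), (0.57, [220.0, 330.0])]
stop lm [(0.7, [222.5, 309.8]), (0.7
[... 257 characters left out ...]
3.0]), (0.66, [296.5, 153.3])]
{'t': 0.9, 'joint_positions': array([1.09673457e+00, 3.77291002e-01, 8.10131518e-02, 1.27437722e+00,
       2.59350953e-06, 1.46046348e+00]), 'joint_vel': array([-0.00097766,  0.0010912 ,  0.00028444, -0.00033172,  0.00088548,
        0.00067485]), 'joint_efforts': array([-3.07944247e-04, -4.63510287e+01,  2.70158798e+01,  6.13843866e-06,
       -1.33674521e-04, -1.64171503e-06]), 'position': array([0.20458789, 0.53740308, 0.40473961]), 'orientation': array([ 0.58221035, -0.58216144, -0.40136585,  0.40127874]), 'wrist_force': array([-0.4699883 , -0.31468929, -0.18683128]), 'moment': array([ 0.01734812, -0.0072703 , -0.00884034]), 'opening': 0.08539364431949457}
```

View pics/scene0.png

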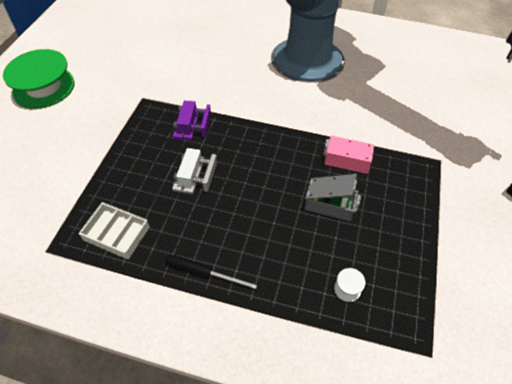

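View pics/top0.png

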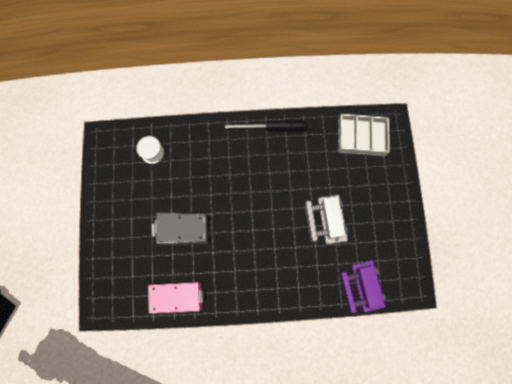

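Candidates for the case are the grey one (scene row 195, col 332; top 228,180) and the pink one (scene 153,350; top 298,173). For the stop they are the grey/aluminium one (scene 170,192; top 220,328) and the purple one (scene 120,189; top 286,360). I choose the grey case and the aluminium stop, and will check them in a close crop.

```bash
python3 - <<'E'
from h import *
s=np.load('scene0.npz');t=np.load('top0.npz')
a=cv2.resize(s['im'][165:225,295:375],None,fx=5,fy=5,interpolation=2)
b=cv2.resize(t['im'][200:255,145:215],None,fx=5,fy=5,interpolation=2)
c=cv2.resize(t['im'][185:255,295:355],None,fx=5,fy=5,interpolation=2)
H=max(x.shape[0] for x in(a,b,c)); 
ims=[cv2.copyMakeBorder(x,0,H-x.shape[0],0,0,0) for x in(a,b,c)]
o=cv2.resize(np.hstack(ims),None,fx=.75,fy=.75);cv2.imwrite('pics/crop1.png',o[...,::-1]);print(o.shape)
for n,z,box in(('scene',s,(165,225,295,375)),('top',t,(200,255,145,215)),('top',t,(185,255,295,355)),('scene',s,(140,205,165,225))):
    P=cloud(n,z['d']);r0,r1,c0,c1=box;Q=P[r0:r1,c0:c1].reshape(-1,3);Q=Q[z['d'][r0:r1,c0:c1].ravel()>0]
    print(n,box,'bench z',np.median(Q[Q[:,2]<.012,2]),'npts',(Q[:,2]>.015).sum(), Q[Q[:,2]>.015].min(0),Q[Q[:,2]>.015].max(0))
    for lo in np.arange(.015,.115,.008):
        q=Q[(Q[:,2]>lo)&(Q[:,2]<=lo+.008)]
        if len(q)>5: print(' z%.3f n%d'%(lo,len(q)),np.round(q.min(0)[:2],4),np.round(q.max(0)[:2],4))
E
```

```text
(262, 788, 3)
scene (165, 225, 295, 375) bench z 0.0010724266831843021 npts 1735 [0.40685144 0.1053307  0.01501   ] [0.5643945  0.23547155 0.10192107]
 z0.015 n297 [0.4072 0.1074] [0.5644 0.2353]
 z0.023 n162 [0.4069 0.1084] [0.5631 0.2355]
 z0.031 n116 [0.4098 0.1077] [0.564  0.2343]
 z0.039 n161 [0.5005 0.1053] [0.5633 0.2226]
 z0.047 n162 [0.5001 0.1059] [0.5622 0.223 ]
 z0.055 n140 [0.4997 0.1177] [0.561  0.1394]
 z0.063 n137 [0.4981 0.1327] [0.5615 0.1624]
 z0.071 n147 [0.5008 0.1453] [0.5626 0.1687]
 z0.079 n147 [0.5012 0.1602] [0.562  0.1868]
 z0.087 n141 [0.5014 0.1735] [0.5621 0.1961]
 z0.095 n125 [0.5014 0.1881] [0.5629 0.2044]
top (200, 255, 145, 215) bench z 0.0013972364715948427 npts 1556 [0.50098399 0.10593469 0.01540417] [0.56287637 0.2247472  0.10348536]
 z0.015 n25 [0.501  0.1086] [0.5586 0.2177]
 z0.023 n38 [0.5014 0.1066] [0.5559 0.2245]
 z0.031 n16 [0.5015 0.111 ] [0.5077 0.2158]
 z0.039 n81 [0.5011 0.1062] [0.5547 0.2194]
 z0.047 n182 [0.5022 0.1059] [0.5612 0.2247]
 z0.055 n192 [0.5021 0.1129] [0.5605 0.1399]
 z0.063 n206 [0.5024 0.1269] [0.5605 0.1517]
 z0.071 
[... 238 characters left out ...]
 0.48631803 -0.214956    0.0151229 ] [ 0.58131179 -0.12475674  0.05353222]
 z0.015 n50 [ 0.4863 -0.203 ] [ 0.5777 -0.1252]
 z0.023 n93 [ 0.4886 -0.2129] [ 0.5771 -0.1248]
 z0.031 n206 [ 0.4885 -0.215 ] [ 0.577 -0.125]
 z0.039 n240 [ 0.4897 -0.2052] [ 0.58  -0.125]
 z0.047 n525 [ 0.4927 -0.2046] [ 0.5813 -0.1634]
scene (140, 205, 165, 225) bench z 0.0014371225813743504 npts 1017 [ 0.48682207 -0.21487763  0.01502836] [ 0.5882334  -0.12486642  0.05384052]
 z0.015 n92 [ 0.49   -0.1982] [ 0.5882 -0.1254]
 z0.023 n144 [ 0.4869 -0.2139] [ 0.584  -0.1256]
 z0.031 n198 [ 0.4868 -0.2149] [ 0.5843 -0.1249]
 z0.039 n209 [ 0.4893 -0.2101] [ 0.5853 -0.1258]
 z0.047 n374 [ 0.492  -0.2057] [ 0.5838 -0.1649]
```

View pics/crop1.png

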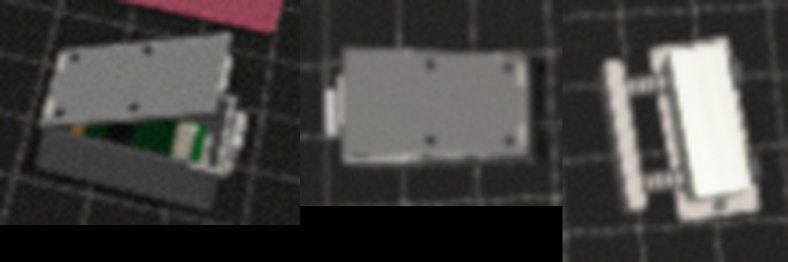

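The crop shows the grey case with its lid open. The clasp is at the left of the top view (world +y) and the hinge end at the right (−y). The aluminium stop's face looks towards it and is slightly yawed. Next I fit the poses.

```bash
cat > fit.py <<'E'
from h import *
def rect(q):
    (c,(w,h),a)=cv2.minAreaRect((q[:,:2]*1000).astype(np.float32)); return np.round(c,1),np.round((w,h),1),round(a,2)
def pts(n,d,lo,hi):
    Q=cloud(n,d);m=(d>0)&np.all((Q>lo)&(Q<hi),-1);return Q[m]
def fitline(q,axis,other,binw=.006,mode='max',pct=90):
    # edge of points in 'other' direction as function of axis
    b=np.arange(q[:,axis].min()+.004,q[:,axis].max()-.004,binw);X=[];Y=[]
    for x in b:
        s=q[(q[:,axis]>=x)&(q[:,axis]<x+binw)]
        if len(s)>3: X.append(x+binw/2);Y.append(np.percentile(s[:,other],pct))
    X=np.array(X);Y=np.array(Y);p=np.polyfit(X,Y,1);r=Y-np.polyval(p,X);k=np.abs(r)<2*r.std()+1e-6;p=np.polyfit(X[k],Y[k],1);return p,(Y-np.polyval(p,X))[k].std()
E
python3 - <<'E'
from fit import *
for n in('top','scene'):
    d=np.load(n+'0.npz')['d']
    q=pts(n,d,[.48,.10,.057],[.58,.24,.12])
    print(n,'lid rect',rect(q),'edge low',fitline(q,1,0,pct=3),'edge hi',fitline(q,1,0,pct=97))
    A=np.c_[q[:,:2],np.ones(len(q))];c=np.linalg.lstsq(A,q[:,2],rcond=None)[0];print(' plane',c,'angle',np.arctan(np.hypot(c[0],c[1])),'dir',np.degrees(np.arctan2(c[1],c[0])),'z at x.531,y.107',c@[.531,.107,1])
    q=pts(n,d,[.48,-.24,.047],[.60,-.15,.056]);print(' block top rect',rect(q),len(q))
    q=pts(n,d,[.48,-.145,.034],[.60,-.115,.046]);print(' plate top rect',rect(q),len(q),'front',fitline(q,0,1,pct=97,binw=.008),'mid',fitline(q,0,1,pct=50,binw=.008))
    q=pts(n,d,[.48,.09,.015],[.58,.118,.042]);print(' hinge end pts',len(q))
    q=pts(n,d,[.48,.10,.012],[.58,.23,.04]);print(' side',fitline(q,1,0,pct=2),q[:,0].min())
E
```

```text
top lid rect (array([532.3, 161.2]), array([89.3, 60.2]), 89.31) edge low (array([0.0142871, 0.5013575]), np.float64(0.0002928482497668292)) edge hi (array([0.00779463, 0.55858055]), np.float64(0.0005193563861577307))
 plane [ 0.01443843  0.53070015 -0.01520702] angle 0.4880582357128633 dir 88.44157398060669 z at x.531,y.107 0.049244702638540805
 block top rect (array([ 536.6, -184.6]), array([87.8, 34.9]), 5.34) 525
 plate top rect (array([ 532.8, -134.9]), array([86.3, 18.8]), 0.75) 189 front (array([ 0.08980943, -0.17644645]), np.float64(0.00023735460942545718)) mid (array([ 0.08597706, -0.1788819 ]), np.float64(0.00047930966513203867))
 hinge end pts 29
 side (array([0.00951309, 0.50012959]), np.float64(0.00011825485674711841)) 0.5009839906932978
scene lid rect (array([530.4, 161.5]), array([85.6, 64.5]), 89.67) edge low (array([0.02478132, 0.49986173]), np.float64(0.000856084566682242)) edge hi (array([0.02003505, 0.55728105]), np.float64(0.00036787502343565103))
 plane [-0.00290177  0.55535275 -0.01028857] angle 0.5069493079063605 dir 90.29937298006325 z at x.531,y.107 0.04759333728273683
 block top rect (array([ 537.4, -184.7]), array([91. , 35.4]), 4.93) 374
 plate top rect (array([ 532.2, -137.6]), array([91.3, 18.1]), 3.88) 154 front (array([ 0.0734946, -0.1683306]), np.float64(0.0002287516487720811)) mid (array([ 0.07430082, -0.17315017]), np.float64(0.0011365097900261538))
 hinge end pts 33
 side (array([-0.40177414,  0.58791192]), np.float64(0.004865745281667675)) 0.5028807936093647
```

```bash
python3 - <<'E'
from h import *
from scipy.spatial.transform import Rotation as R
s=status.state();q=s['orientation'];M=R.from_quat([q[1],q[2],q[3],q[0]]).as_matrix()
print(s['t'],M.round(3)); p=s['position']
for ax in (0,1):print('axis',ax,np.degrees(np.arctan2(M[1,ax],M[0,ax])))
for g in ([.5325,.190,.29],[.5325,.190,.24]):print('shift/0.25',(np.array(g)-p)/.25)
E
```

```text
0.9 [[ 0.356  0.    -0.935]
 [ 0.935  0.     0.356]
 [ 0.    -1.    -0.   ]]
axis 0 69.15986814189041
axis 1 63.89007857175787
shift/0.25 [ 1.31164842 -1.38961231 -0.45895845]
shift/0.25 [ 1.31164842 -1.38961231 -0.65895845]
```

drive_tool:
  plan:
    - {"tx": 0.2, "ty": -0.2, "wz": -0.15, "grip": 255}
    - {"tx": 0.4, "ty": -0.4, "wz": -0.3, "grip": 255}
    - {"tx": 0.6, "ty": -0.6, "wz": -0.45, "grip": 255}
    - {"tx": 0.8, "ty": -0.8, "tz": -0.1, "wz": -0.6, "grip": 255}
    - {"tx": 1.0, "ty": -1.0, "tz": -0.2, "wz": -0.75, "grip": 255}
    - {"tx": 1.0, "ty": -1.0, "tz": -0.2, "wz": -0.85, "grip": 255}
    - {"tx": 1.0, "ty": -1.0, "tz": -0.2, "wz": -1.0, "grip": 255}
    - {"tx": 1.0, "ty": -1.0, "tz": -0.2, "wz": -1.0, "grip": 255}
  newtons: 40

```text
$.plan[0]: bad value
```

drive_tool:
  plan:
    - {"tx": 0.2, "ty": -0.2, "tz": 0, "wx": 0, "wy": 0, "wz": -0.15, "grip": 255}
    - {"tx": 0.4, "ty": -0.4, "tz": 0, "wx": 0, "wy": 0, "wz": -0.3, "grip": 255}
    - {"tx": 0.6, "ty": -0.6, "tz": 0, "wx": 0, "wy": 0, "wz": -0.45, "grip": 255}
    - {"tx": 0.8, "ty": -0.8, "tz": -0.1, "wx": 0, "wy": 0, "wz": -0.6, "grip": 255}
    - {"tx": 1.0, "ty": -1.0, "tz": -0.2, "wx": 0, "wy": 0, "wz": -0.75, "grip": 255}
    - {"tx": 1.0, "ty": -1.0, "tz": -0.2, "wx": 0, "wy": 0, "wz": -0.85, "grip": 255}
    - {"tx": 1.0, "ty": -1.0, "tz": -0.2, "wx": 0, "wy": 0, "wz": -1.0, "grip": 255}
    - {"tx": 1.0, "ty": -1.0, "tz": -0.2, "wx": 0, "wy": 0, "wz": -1.0, "grip": 255}
  newtons: 40

```text
t: 1.9
position: [0.4549, 0.2868, 0.3545]
orientation: [-0.705, 0.705, 0.056, -0.057]
wrist_force: [0.6, 0.9, 0.6]
opening: -0.0003
```

drive_tool:
  plan:
    - {"tx": 0.16, "ty": -0.2, "tz": -0.1, "wx": 0, "wy": 0, "wz": -0.08, "grip": 255}
    - {"tx": 0.312, "ty": -0.39, "tz": -0.2, "wx": 0, "wy": 0, "wz": -0.163, "grip": 255}
    - {"tx": 0.312, "ty": -0.39, "tz": -0.3, "wx": 0, "wy": 0, "wz": -0.163, "grip": 255}
    - {"tx": 0.312, "ty": -0.39, "tz": -0.3, "wx": 0, "wy": 0, "wz": -0.163, "grip": 255}

```text
t: 2.4
position: [0.5316, 0.1895, 0.2779]
orientation: [-0.707, 0.707, -0.005, 0.002]
wrist_force: [-1.0, 0.4, -1.2]
opening: 0.0003
```

```bash
python3 - <<'E'
from h import *
print(status.state()['wrist_force'],status.state()['position'],status.state()['moment'])
im,d=cap('scene')
cv2.imwrite('pics/s1.png',cv2.resize(im[100:260,240:420],None,fx=4,fy=3.7)[...,::-1])
E
```

```text
[-0.98574344  0.37877738 -1.15716755] [0.53162089 0.18952134 0.27790034] [ 0.00333885 -0.0246405   0.03141194]
```

View pics/s1.png

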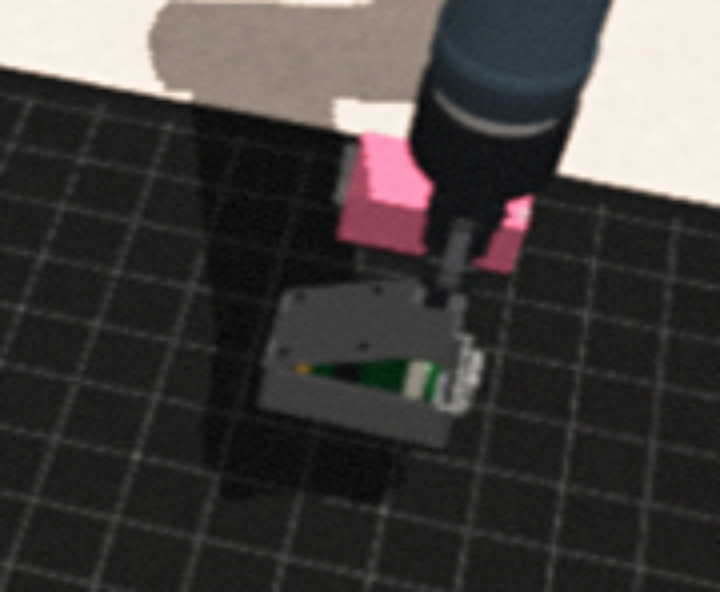

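drive_tool:
  plan:
    - {"tx": 0, "ty": 0, "tz": -0.03, "wx": 0, "wy": 0, "wz": 0, "grip": 255}
    - {"tx": 0, "ty": 0, "tz": -0.05, "wx": 0, "wy": 0, "wz": 0, "grip": 255}
    - {"tx": 0, "ty": 0, "tz": -0.07, "wx": 0, "wy": 0, "wz": 0, "grip": 255}
    - {"tx": 0, "ty": 0, "tz": -0.09, "wx": 0, "wy": 0, "wz": 0, "grip": 255}
    - {"tx": 0, "ty": 0, "tz": -0.11, "wx": 0, "wy": 0, "wz": 0, "grip": 255}
    - {"tx": 0, "ty": 0, "tz": -0.13, "wx": 0, "wy": 0, "wz": 0, "grip": 255}
    - {"tx": 0, "ty": 0, "tz": -0.15, "wx": 0, "wy": 0, "wz": 0, "grip": 255}
    - {"tx": 0, "ty": 0, "tz": -0.17, "wx": 0, "wy": 0, "wz": 0, "grip": 255}
    - {"tx": 0, "ty": 0, "tz": -0.17, "wx": 0, "wy": 0, "wz": 0, "grip": 255}

```text
t: 3.58
position: [0.5323, 0.1898, 0.2366]
orientation: [-0.707, 0.707, -0.004, 0.004]
wrist_force: [0.5, -0.3, 1.0]
opening: 0.0
```

```bash
python3 - <<'E'
from h import *
s=status.state();print(s['wrist_force'],s['position'],s['moment'])
im,d=cap('scene')
cv2.imwrite('pics/s2.png',cv2.resize(im[100:260,240:420],None,fx=4,fy=3.7)[...,::-1])
E
```

```text
[ 0.45834569 -0.30706122  0.96015708] [0.53233027 0.18975638 0.23663226] [-0.01719849 -0.01442239 -0.00784366]
```

View pics/s2.png

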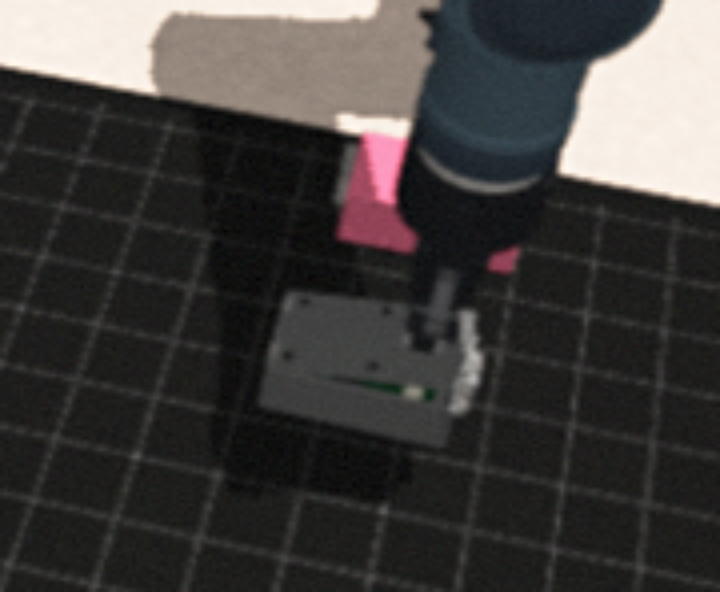

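drive_tool:
  plan:
    - {"tx": 0, "ty": 0, "tz": -0.02, "wx": 0, "wy": 0, "wz": 0, "grip": 255}
    - {"tx": 0, "ty": 0, "tz": -0.035, "wx": 0, "wy": 0, "wz": 0, "grip": 255}
    - {"tx": 0, "ty": 0, "tz": -0.045, "wx": 0, "wy": 0, "wz": 0, "grip": 255}
    - {"tx": 0, "ty": 0, "tz": -0.05, "wx": 0, "wy": 0, "wz": 0, "grip": 255}
    - {"tx": 0, "ty": 0, "tz": -0.05, "wx": 0, "wy": 0, "wz": 0, "grip": 255}

```text
t: 4.25
position: [0.5326, 0.1899, 0.2252]
orientation: [0.707, -0.707, 0.004, -0.004]
wrist_force: [-1.6, -0.2, 4.1]
opening: -0.0
```

drive_tool:
  plan:
    - {"tx": 0, "ty": 0, "tz": -0.006, "wx": 0, "wy": 0, "wz": 0, "grip": 255}
    - {"tx": 0, "ty": 0, "tz": -0.01, "wx": 0, "wy": 0, "wz": 0, "grip": 255}
    - {"tx": 0, "ty": 0, "tz": -0.01, "wx": 0, "wy": 0, "wz": 0, "grip": 255}

```text
t: 4.62
position: [0.5326, 0.19, 0.2224]
orientation: [0.707, -0.707, 0.004, -0.004]
wrist_force: [-0.8, 1.6, 1.7]
opening: -0.0
```

drive_tool:
  plan:
    - {"tx": 0, "ty": 0, "tz": -0.006, "wx": 0, "wy": 0, "wz": 0, "grip": 255}
    - {"tx": 0, "ty": 0, "tz": -0.01, "wx": 0, "wy": 0, "wz": 0, "grip": 255}
    - {"tx": 0, "ty": 0, "tz": -0.01, "wx": 0, "wy": 0, "wz": 0, "grip": 255}

```text
t: 5.0
position: [0.5327, 0.1899, 0.2202]
orientation: [-0.707, 0.707, -0.004, 0.004]
wrist_force: [-2.1, -0.2, 6.4]
opening: 0.0004
```

```bash
python3 - <<'E'
from h import *
s=status.state();print(s['wrist_force'],s['position'],s['moment'])
im,d=cap('scene')
cv2.imwrite('pics/s3.png',cv2.resize(im[150:240,290:400],None,fx=7,fy=6.5)[...,::-1])
E
```

```text
[-2.06432736 -0.19621628  6.41536428] [0.53271728 0.18986095 0.22018764] [0.03516435 0.33216475 0.02997418]
```

View pics/s3.png

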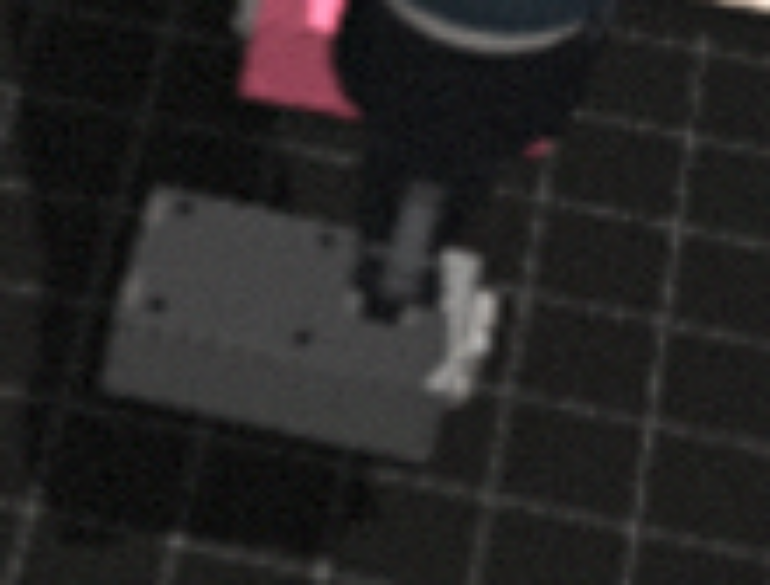

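drive_tool:
  plan:
    - {"tx": 0, "ty": 0, "tz": -0.004, "wx": 0, "wy": 0, "wz": 0, "grip": 255}
    - {"tx": 0, "ty": 0, "tz": -0.008, "wx": 0, "wy": 0, "wz": 0, "grip": 255}
    - {"tx": 0, "ty": 0, "tz": -0.008, "wx": 0, "wy": 0, "wz": 0, "grip": 255}

```text
t: 5.42
position: [0.5327, 0.1899, 0.2197]
orientation: [-0.707, 0.707, -0.003, 0.004]
wrist_force: [-5.6, -1.1, 15.8]
opening: -0.0001
```

drive_tool:
  plan:
    - {"tx": 0, "ty": 0, "tz": 0.1, "wx": 0, "wy": 0, "wz": 0, "grip": 255}
    - {"tx": 0, "ty": 0, "tz": 0.3, "wx": 0, "wy": 0, "wz": 0, "grip": 0}
    - {"tx": 0, "ty": 0.4, "tz": 0.5, "wx": 0, "wy": 0, "wz": 0, "grip": 0}
    - {"tx": -0.2, "ty": 0.6, "tz": 0.5, "wx": 0, "wy": 0, "wz": 0, "grip": 0}
    - {"tx": -0.4, "ty": 0.8, "tz": 0.5, "wx": 0, "wy": 0, "wz": 0, "grip": 0}
    - {"tx": -0.4, "ty": 0.8, "tz": 0.5, "wx": 0, "wy": 0, "wz": 0, "grip": 0}
    - {"tx": -0.4, "ty": 0.8, "tz": 0.5, "wx": 0, "wy": 0, "wz": 0, "grip": 0}

```text
t: 6.3
position: [0.4304, 0.3924, 0.3427]
orientation: [0.707, -0.707, 0.002, -0.002]
wrist_force: [-0.4, -0.7, -0.6]
opening: 0.0857
```

```bash
python3 - <<'E'
from fit import *
s=status.state();print(s['wrist_force'],s['position'],s['moment'],s['opening'])
crops=[]
for n in('top','scene'):
    im,d=cap(n);np.savez(n+'1.npz',im=im,d=d)
    crops.append(cv2.resize(im[190:260,130:230] if n=='top' else im[160:230,290:390],None,fx=4,fy=4))
    q=pts(n,d,[.48,.09,.040],[.58,.217,.06])
    print(n,'lid rect',rect(q),len(q),'lo',fitline(q,1,0,pct=3),'hi',fitline(q,1,0,pct=97),'hinge y',fitline(q,0,1,pct=2),'z med',np.median(q[:,2]))
    for a,b in((.11,.13),(.13,.15),(.15,.17),(.17,.19),(.19,.21)):
        k=q[(q[:,1]>a)&(q[:,1]<b)&(q[:,0]>.51)&(q[:,0]<.555)];print('  z',a,np.median(k[:,2]).round(4),end='')
    print()
    q=pts(n,d,[.48,.20,.02],[.58,.26,.08]);print(' clasp end ymax by z',[(round(z,3),np.percentile(q[(q[:,2]>z)&(q[:,2]<z+.006),1],98).round(4)) for z in np.arange(.02,.056,.006) if ((q[:,2]>z)&(q[:,2]<z+.006)).sum()>3], q[:,2].max())
cv2.imwrite('pics/c2.png',np.hstack(crops)[...,::-1])
E
```

```text
[-0.41283915 -0.74759994 -0.63690776] [0.43039708 0.39240088 0.342693  ] [-0.00350683 -0.03274577  0.00280716] 0.08568608918215295
top lid rect (array([532. , 161.9]), array([110.5,  61. ]), 89.41) 1319 lo (array([0.0107334 , 0.50108385]), np.float64(0.0005321213040863959)) hi (array([0.01721097, 0.55701143]), np.float64(0.0009192568780218103)) hinge y (array([0.07842746, 0.06790432]), np.float64(0.000698765137103074)) z med 0.04795135223667413
  z 0.11 0.0478  z 0.13 0.0481  z 0.15 0.0481  z 0.17 0.0479  z 0.19 0.048
 clasp end ymax by z [(np.float64(0.038), np.float64(0.2122)), (np.float64(0.044), np.float64(0.2216)), (np.float64(0.05), np.float64(0.224))] 0.05287926942019949
scene lid rect (array([531.3, 162.4]), array([109.1,  63.6]), 88.91) 1086 lo (array([0.02060781, 0.5004208 ]), np.float64(0.0007102369682898942)) hi (array([0.02282291, 0.55722772]), np.float64(0.000456816560780002)) hinge y (array([-0.06452366,  0.1455933 ]), np.float64(0.0016655645401385288)) z med 0.047459566744264214
  z 0.11 0.0476  z 0.13 0.0475  z 0.15 0.0475  z 0.17 0.0476  z 0.19 0.0475
 clasp end ymax by z [(np.float64(0.02), np.float64(0.2223)), (np.float64(0.026), np.float64(0.2221)), (np.float64(0.032), np.float64(0.2196)), (np.float64(0.038), np.float64(0.2225)), (np.float64(0.044), np.float64(0.221)), (np.float64(0.05), np.float64(0.2227))] 0.05277445097665423
```

View pics/c2.png

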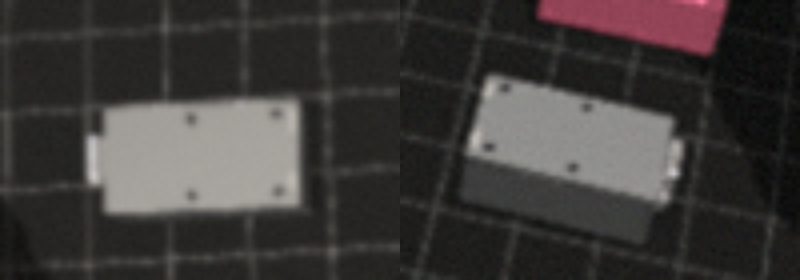

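```bash
cat > g.py <<'E'
from h import *
from scipy.spatial.transform import Rotation as R
import sys
s=status.state();q=s['orientation'];M=R.from_quat([q[1],q[2],q[3],q[0]]).as_matrix();p=s['position']
yaw=np.degrees(np.arctan2(M[1,0],M[0,0]))
print('t',s['t'],'p',p.round(4),'yaw',yaw.round(2),'approach',M[:,1].round(4),'F',s['wrist_force'].round(2),'M',s['moment'].round(3),'open',s['opening'].round(4))
a=list(map(float,sys.argv[1:]))
if a: print('shift',((np.array(a[:3])-p)/.25).round(4),'wz',round((a[3]-yaw)/60,4))
E
python3 g.py .532 .162 .26 -0.7
```

```text
Traceback (most recent call last):
  File "g.py", line 6, in <module>
    print('t',s['t'],'p',p.round(4),'yaw',yaw.round(2),'approach',M[:,1].round(4),'F',s['wrist_force'].round(2),'M',s['moment'].round(3),'open',s['opening'].round(4))
                                                                                                                                                ^^^^^^^^^^^^^^^^^^
AttributeError: 'float' object has no attribute 'round'
```

```bash
sed -i "s/s\['opening'\].round(4)/round(s['opening'],4)/" g.py
python3 g.py .532 .162 .26 -0.7
```

```text
t 6.4 p [0.4324 0.3901 0.3423] yaw -0.56 approach [ 3.e-04 -1.e-03 -1.e+00] F [-0.06  0.73  0.47] M [ 0.02  -0.032 -0.002] open 0.0853
shift [ 0.3983 -0.9122 -0.3293] wz -0.0023
```

drive_tool:
  plan:
    - {"tx": 0.1, "ty": -0.2, "tz": 0, "wx": 0, "wy": 0, "wz": 0, "grip": 0}
    - {"tx": 0.2, "ty": -0.4, "tz": 0, "wx": 0, "wy": 0, "wz": 0, "grip": 0}
    - {"tx": 0.3, "ty": -0.6, "tz": -0.05, "wx": 0, "wy": 0, "wz": 0, "grip": 0}
    - {"tx": 0.398, "ty": -0.8, "tz": -0.15, "wx": 0, "wy": 0, "wz": 0, "grip": 0}
    - {"tx": 0.398, "ty": -0.912, "tz": -0.25, "wx": 0, "wy": 0, "wz": 0, "grip": 0}
    - {"tx": 0.398, "ty": -0.912, "tz": -0.33, "wx": 0, "wy": 0, "wz": 0, "grip": 0}
    - {"tx": 0.398, "ty": -0.912, "tz": -0.33, "wx": 0, "wy": 0, "wz": 0, "grip": 0}
    - {"tx": 0.398, "ty": -0.912, "tz": -0.33, "wx": 0, "wy": 0, "wz": 0, "grip": 0}

```text
t: 7.4
position: [0.5326, 0.1613, 0.2608]
orientation: [-0.707, 0.707, -0.004, 0.005]
wrist_force: [-0.4, 0.6, 0.2]
opening: 0.0855
```

```bash
python3 g.py .532 .162 .187 -0.7; python3 -c "
from h import *
im,d=cap('scene');im2,d=cap('top')
cv2.imwrite('pics/s4.png',np.hstack([cv2.resize(im[120:230,280:400],None,fx=3.3,fy=3.3),cv2.resize(im2[170:280,130:250],None,fx=3.3,fy=3.3)])[...,::-1])"
```

```text
t 7.4 p [0.5326 0.1613 0.2608] yaw -0.69 approach [ 8.e-04 -1.e-04 -1.e+00] F [-0.43  0.58  0.2 ] M [ 0.04  -0.01  -0.003] open 0.0855
shift [-0.0025  0.0028 -0.2951] wz -0.0002
```

View pics/s4.png

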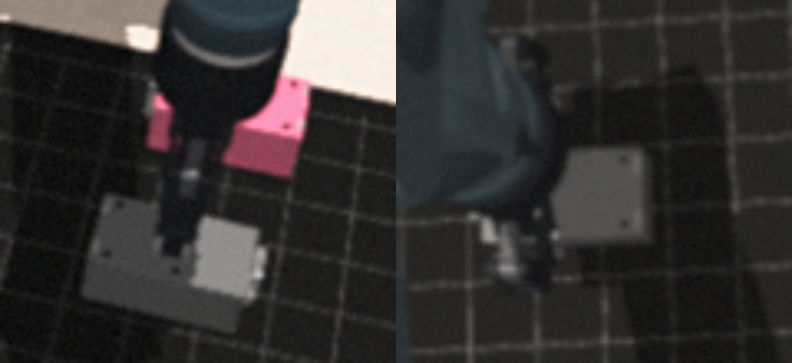

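drive_tool:
  plan:
    - {"tx": 0, "ty": 0, "tz": -0.05, "wx": 0, "wy": 0, "wz": 0, "grip": 0}
    - {"tx": 0, "ty": 0, "tz": -0.1, "wx": 0, "wy": 0, "wz": 0, "grip": 0}
    - {"tx": 0, "ty": 0, "tz": -0.15, "wx": 0, "wy": 0, "wz": 0, "grip": 0}
    - {"tx": 0, "ty": 0, "tz": -0.2, "wx": 0, "wy": 0, "wz": 0, "grip": 0}
    - {"tx": 0, "ty": 0, "tz": -0.25, "wx": 0, "wy": 0, "wz": 0, "grip": 0}
    - {"tx": 0, "ty": 0, "tz": -0.295, "wx": 0, "wy": 0, "wz": 0, "grip": 0}
    - {"tx": 0, "ty": 0, "tz": -0.295, "wx": 0, "wy": 0, "wz": 0, "grip": 0}

```text
t: 8.38
position: [0.5315, 0.1618, 0.1853]
orientation: [-0.707, 0.707, -0.005, 0.003]
wrist_force: [0.1, 0.6, 0.3]
opening: 0.0858
```

drive_tool:
  plan:
    - {"tx": 0, "ty": 0, "tz": 0, "wx": 0, "wy": 0, "wz": 0, "grip": 40}
    - {"tx": 0, "ty": 0, "tz": 0, "wx": 0, "wy": 0, "wz": 0, "grip": 80}
    - {"tx": 0, "ty": 0, "tz": 0, "wx": 0, "wy": 0, "wz": 0, "grip": 255}
    - {"tx": 0, "ty": 0, "tz": 0, "wx": 0, "wy": 0, "wz": 0, "grip": 255}
    - {"tx": 0, "ty": 0, "tz": 0, "wx": 0, "wy": 0, "wz": 0, "grip": 255}

```text
t: 9.0
position: [0.5321, 0.162, 0.1871]
orientation: [0.707, -0.707, 0.004, -0.004]
wrist_force: [-2.7, -0.3, 5.4]
opening: 0.059
```

```bash
python3 g.py .532 .162 .187 -0.7
```

```text
t 9.0 p [0.5321 0.162  0.1871] yaw -0.62 approach [ 5.e-04  3.e-04 -1.e+00] F [-2.71 -0.32  5.44] M [0.034 0.701 0.003] open 0.059
shift [-0.0004  0.0001 -0.0006] wz -0.0013
```

drive_tool:
  plan:
    - {"tx": 0, "ty": -0.02, "tz": 0.003, "wx": 0, "wy": 0, "wz": 0, "grip": 255}
    - {"tx": 0, "ty": -0.08, "tz": 0.003, "wx": 0, "wy": 0, "wz": 0.01, "grip": 255}
    - {"tx": -0.005, "ty": -0.16, "tz": 0.003, "wx": 0, "wy": 0, "wz": 0.02, "grip": 255}
    - {"tx": -0.005, "ty": -0.25, "tz": 0.003, "wx": 0, "wy": 0, "wz": 0.035, "grip": 255}
    - {"tx": -0.01, "ty": -0.35, "tz": 0.003, "wx": 0, "wy": 0, "wz": 0.05, "grip": 255}
    - {"tx": -0.01, "ty": -0.45, "tz": 0.003, "wx": 0, "wy": 0, "wz": 0.065, "grip": 255}
    - {"tx": -0.015, "ty": -0.55, "tz": 0.003, "wx": 0, "wy": 0, "wz": 0.08, "grip": 255}
    - {"tx": -0.02, "ty": -0.65, "tz": 0.003, "wx": 0, "wy": 0, "wz": 0.092, "grip": 255}
    - {"tx": -0.022, "ty": -0.74, "tz": 0.003, "wx": 0, "wy": 0, "wz": 0.092, "grip": 255}
    - {"tx": -0.022, "ty": -0.81, "tz": 0.003, "wx": 0, "wy": 0, "wz": 0.092, "grip": 255}
    - {"tx": -0.022, "ty": -0.85, "tz": 0.003, "wx": 0, "wy": 0, "wz": 0.092, "grip": 255}
    - {"tx": -0.022, "ty": -0.87, "tz": 0.003, "wx": 0, "wy": 0, "wz": 0.092, "grip": 255}

```text
t: 10.5
position: [0.5265, -0.056, 0.1871]
orientation: [0.707, -0.706, -0.03, 0.03]
wrist_force: [0.6, 3.6, -0.0]
opening: 0.0597
```

```bash
python3 g.py .5265 -.0588 .187 4.9; python3 - <<'E'
from fit import *
crops=[]
for n in('top','scene'):
    im,d=cap(n);np.savez(n+'2.npz',im=im,d=d)
    crops.append(cv2.resize(im[180:270,230:350] if n=='top' else im[130:220,160:280],None,fx=3.3,fy=3.3))
    q=pts(n,d,[.46,-.145,.034],[.60,-.12,.046]);
    if len(q)>20: print(n,'plate',rect(q),len(q),'front',fitline(q,0,1,pct=97,binw=.008))
    q=pts(n,d,[.46,-.24,.047],[.60,-.15,.056]);print(' block top rect',rect(q),len(q))
    q=pts(n,d,[.48,-.119,.040],[.58,.01,.056]);
    print(' lid rect',rect(q),len(q), 'hinge end', fitline(q,0,1,pct=2),np.percentile(q,[1,99],axis=0).round(4).tolist())
cv2.imwrite('pics/c3.png',np.hstack(crops)[...,::-1])
E
```

```text
t 10.5 p [ 0.5265 -0.056   0.1871] yaw 4.88 approach [-1.e-04  7.e-04 -1.e+00] F [ 0.57  3.58 -0.02] M [ 0.67  -0.051  0.019] open 0.0597
shift [ 0.     -0.0112 -0.0006] wz 0.0003
 block top rect (array([ 511.9, -198.9]), array([11.9, 36.2]), 86.7) 61Traceback (most recent call last):
  File "<stdin>", line 10, in <module>
  File "fit.py", line 8, in fitline
    b=np.arange(q[:,axis].min()+.004,q[:,axis].max()-.004,binw);X=[];Y=[]
                ~~~~~~~~~~~~~^^
    return umr_minimum(a, axis, None, out, keepdims, initial, where)
ValueError: zero-size array to reduction operation minimum which has no identity
```

```bash
python3 - <<'E'
from fit import *
im0=np.load('top2.npz')['im'];im,d=cap('scene');np.savez('scene2.npz',im=im,d=d)
n='scene'
q=pts(n,d,[.46,-.145,.034],[.60,-.12,.046]);
if len(q)>20: print(n,'plate',rect(q),len(q),'front',fitline(q,0,1,pct=97,binw=.008))
q=pts(n,d,[.46,-.115,.015],[.60,.01,.06]);print(len(q),np.percentile(q,[1,99],axis=0).round(4) if len(q) else '')
q=pts(n,d,[.46,-.118,.043],[.60,.03,.052]);print('lid',len(q)); 
if len(q)>30: print(rect(q),'hinge end',fitline(q,0,1,pct=3))
cv2.imwrite('pics/c3.png',np.hstack([cv2.resize(im0[180:270,210:330],None,fx=3.3,fy=3.3),cv2.resize(im[120:230,160:320],None,fx=2.7,fy=2.7)])[...,::-1])  if 0 else cv2.imwrite('pics/c3.png',cv2.resize(im[130:220,160:300],None,fx=5,fy=5)[...,::-1])
cv2.imwrite('pics/c3t.png',cv2.resize(im0[170:280,210:350],None,fx=4,fy=4)[...,::-1])
E
```

```text
scene plate (array([ 534. , -136.7]), array([89., 18.]), 2.13) 149 front (array([ 0.08443624, -0.17425129]), np.float64(0.0003060952897628331))
1007 [[ 0.4953 -0.1093  0.0163]
 [ 0.5691  0.0062  0.0512]]
lid 691
(array([532.8, -51.7]), array([ 76.1, 117.8]), 5.55) hinge end (array([ 0.03175358, -0.12401638]), np.float64(0.0012275513260132653))
```

View pics/c3.png

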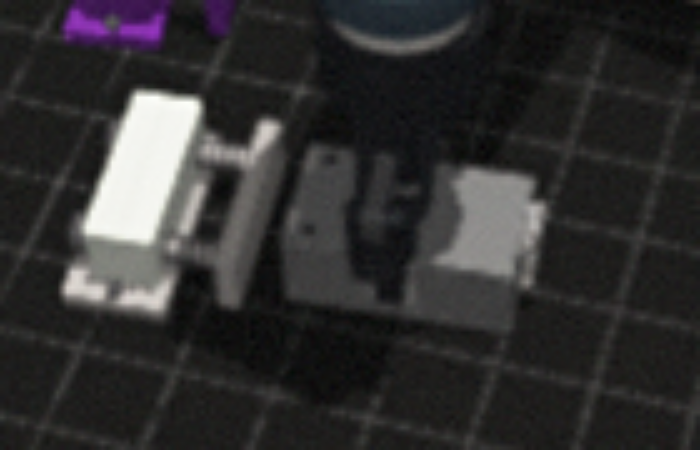

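View pics/c3t.png

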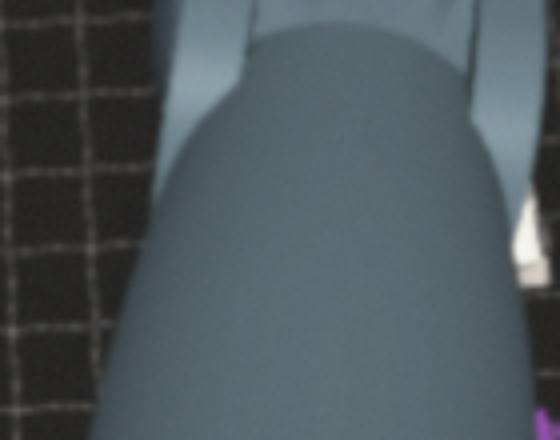

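```bash
python3 - <<'E'
from fit import *
d=np.load('scene2.npz')['d'];n='scene'
th=np.radians(4.9);S=np.array([.5325,-.1285]);nx=np.array([np.sin(th),-np.cos(th)]);ty=np.array([np.cos(th),np.sin(th)])
def loc(q): return np.c_[(q[:,:2]-S)@nx,(q[:,:2]-S)@ty,q[:,2]]
Q=loc(pts(n,d,[.44,-.25,.010],[.62,.03,.06]))
def show(name,q):
    print(name,len(q),np.percentile(q,[1,50,99],axis=0).round(4).tolist())
lid=Q[(Q[:,0]<-.008)&(Q[:,2]>.044)&(Q[:,2]<.051)]
for a in np.arange(-.13,-.008,.01):
    k=lid[(lid[:,0]>a)&(lid[:,0]<a+.01)]
    if len(k)>5: print('lid',a.round(3),len(k),np.percentile(k[:,1],[2,98]).round(4))
pl=Q[(Q[:,0]>-.005)&(Q[:,0]<.02)&(Q[:,2]>.012)]
for z in(.012,.02,.028,.034):
    k=pl[(pl[:,2]>z)&(pl[:,2]<z+.008)];show('plate',k)
k=pl[pl[:,2]<.036]
for a in np.arange(-.045,.045,.01):
    m=k[(k[:,1]>a)&(k[:,1]<a+.01)]
    if len(m)>3: print('  pf',a.round(3),np.median(m[:,0]).round(4),np.percentile(m[:,0],5).round(4))
show('block',Q[(Q[:,0]>.03)&(Q[:,2]>.046)])
for a in np.arange(-.04,.04,.01):
    k=lid[(lid[:,1]>a)&(lid[:,1]<a+.01)&(lid[:,0]>-.05)]
    if len(k)>4: print('  hinge edge',a.round(3),np.percentile(k[:,0],97).round(4))
E
```

```text
lid -0.13 79 [-0.0264  0.0305]
lid -0.12 86 [-0.0274  0.0295]
lid -0.11 85 [-0.0282  0.0298]
lid -0.1 87 [-0.0279  0.03  ]
lid -0.09 70 [-0.0293  0.0339]
lid -0.05 41 [-0.0205  0.0302]
lid -0.04 83 [-0.0278  0.0297]
lid -0.03 88 [-0.0295  0.0296]
lid -0.02 14 [-0.0261  0.0288]
plate 31 [[0.0003, -0.0407, 0.0124], [0.001, 0.0257, 0.0161], [0.0093, 0.0454, 0.0199]]
plate 44 [[0.0001, -0.0439, 0.0204], [0.0013, 0.0164, 0.0252], [0.0194, 0.0455, 0.0279]]
plate 52 [[0.0002, -0.0403, 0.0282], [0.0025, 0.0194, 0.0323], [0.0195, 0.0454, 0.0357]]
plate 126 [[0.0004, -0.0419, 0.0342], [0.0053, 0.006, 0.0399], [0.0187, 0.045, 0.0418]]
  pf -0.045 0.0008 0.0002
  pf -0.035 0.0132 0.0003
  pf -0.025 0.0009 0.0003
  pf -0.015 0.0008 0.0005
  pf -0.005 0.001 0.0002
  pf 0.005 0.001 0.0003
  pf 0.015 0.0011 0.0007
  pf 0.025 0.0136 0.0008
  pf 0.035 0.0041 0.0007
block 402 [[0.04, -0.0443, 0.0461], [0.0568, 0.0017, 0.0489], [0.0737, 0.0445, 0.0525]]
  hinge edge -0.03 -0.0199
  hinge edge -0.02 -0.02
  hinge edge -0.01 -0.0194
  hinge edge 0.0 -0.0196
  hinge edge 0.01 -0.0191
  hinge edge 0.02 -0.0188
  hinge edge 0.03 -0.0266
```

drive_tool:
  plan:
    - {"tx": 0.001, "ty": -0.015, "tz": 0, "wx": 0, "wy": 0, "wz": 0, "grip": 255}
    - {"tx": 0.003, "ty": -0.035, "tz": 0, "wx": 0, "wy": 0, "wz": 0, "grip": 255}
    - {"tx": 0.005, "ty": -0.056, "tz": 0, "wx": 0, "wy": 0, "wz": 0, "grip": 255}
    - {"tx": 0.005, "ty": -0.056, "tz": 0, "wx": 0, "wy": 0, "wz": 0, "grip": 255}
    - {"tx": 0.005, "ty": -0.056, "tz": 0, "wx": 0, "wy": 0, "wz": 0, "grip": 255}
  newtons: 60

```text
t: 11.22
position: [0.528, -0.0701, 0.1873]
orientation: [-0.706, 0.707, 0.03, -0.03]
wrist_force: [-1.0, 0.5, 0.5]
opening: 0.0595
```

```bash
python3 g.py
```

```text
t 11.225 p [ 0.528  -0.0701  0.1873] yaw 4.88 approach [ 2.0e-04 -1.4e-03 -1.0e+00] F [-1.04  0.53  0.46] M [0.214 0.059 0.064] open 0.0595
```

drive_tool:
  plan:
    - {"tx": 0.001, "ty": -0.01, "tz": 0, "wx": 0, "wy": 0, "wz": 0, "grip": 255}
    - {"tx": 0.0015, "ty": -0.018, "tz": 0, "wx": 0, "wy": 0, "wz": 0, "grip": 255}
    - {"tx": 0.002, "ty": -0.024, "tz": 0, "wx": 0, "wy": 0, "wz": 0, "grip": 255}
    - {"tx": 0.002, "ty": -0.024, "tz": 0, "wx": 0, "wy": 0, "wz": 0, "grip": 255}

```text
t: 11.72
position: [0.5284, -0.0756, 0.1873]
orientation: [0.707, -0.706, -0.03, 0.03]
wrist_force: [-1.0, 4.1, 2.3]
opening: 0.0592
```

```bash
python3 g.py
```

```text
t 11.725 p [ 0.5284 -0.0756  0.1873] yaw 4.89 approach [ 2.e-04  2.e-04 -1.e+00] F [-1.01  4.07  2.26] M [0.856 0.105 0.071] open 0.0592
```

drive_tool:
  plan:
    - {"tx": 0.0005, "ty": -0.008, "tz": 0, "wx": 0, "wy": 0, "wz": 0, "grip": 255}
    - {"tx": 0.001, "ty": -0.014, "tz": 0, "wx": 0, "wy": 0, "wz": 0, "grip": 255}
    - {"tx": 0.0015, "ty": -0.02, "tz": 0, "wx": 0, "wy": 0, "wz": 0, "grip": 255}
    - {"tx": 0.0015, "ty": -0.02, "tz": 0, "wx": 0, "wy": 0, "wz": 0, "grip": 255}
    - {"tx": 0.0015, "ty": -0.02, "tz": 0, "wx": 0, "wy": 0, "wz": 0, "grip": 255}

```text
t: 12.35
position: [0.5286, -0.0797, 0.1873]
orientation: [0.707, -0.705, -0.031, 0.03]
wrist_force: [-0.6, 8.7, 3.5]
opening: 0.0593
```

```bash
python3 g.py; cat > face.py <<'E'
from fit import *
import sys
th=np.radians(4.9);S=np.array([.5325,-.1285]);nx=np.array([np.sin(th),-np.cos(th)]);ty=np.array([np.cos(th),np.sin(th)])
def loc(q): return np.c_[(q[:,:2]-S)@nx,(q[:,:2]-S)@ty,q[:,2]]
def meas(d):
    Q=loc(pts('scene',d,[.44,-.25,.010],[.62,.03,.06]))
    # front of plate on near exposed portion (y .033-.045), back of plate
    k=Q[(Q[:,1]>.033)&(Q[:,1]<.044)&(Q[:,0]>-.008)&(Q[:,0]<.03)&(Q[:,2]>.014)&(Q[:,2]<.034)]
    k2=Q[(abs(Q[:,1])<.03)&(Q[:,0]>-.01)&(Q[:,0]<.03)&(Q[:,2]>.037)&(Q[:,2]<.0425)]
    e=Q[(Q[:,1]>.0435)&(Q[:,1]<.05)&(Q[:,0]>-.008)&(Q[:,0]<.03)&(Q[:,2]>.012)&(Q[:,2]<.042)]
    print('front near',len(k),np.percentile(k[:,0],[5,25,50]).round(4),'top',len(k2),np.percentile(k2[:,0],[2,50,98]).round(4),'end',len(e),np.percentile(e[:,0],[5,50,95]).round(4) if len(e)>3 else '')
    lid=Q[(Q[:,0]<.015)&(Q[:,2]>.044)&(Q[:,2]<.051)]
    print('lid hinge edge',[(a.round(3),np.percentile(lid[(lid[:,1]>a)&(lid[:,1]<a+.01)&(lid[:,0]>-.04)][:,0],97).round(4)) for a in np.arange(-.03,.03,.01) if ((lid[:,1]>a)&(lid[:,1]<a+.01)&(lid[:,0]>-.04)).sum()>4])
    print('lid near edge',[(a.round(3),np.percentile(lid[(lid[:,0]>a)&(lid[:,0]<a+.01)][:,1],98).round(4)) for a in np.arange(-.12,.01,.01) if ((lid[:,0]>a)&(lid[:,0]<a+.01)).sum()>9])
if __name__=='__main__':
    meas(np.load('scene2.npz')['d'])
    im,d=cap('scene');meas(d);np.savez('scene3.npz',im=im,d=d)
    cv2.imwrite('pics/'+sys.argv[1],cv2.resize(im[130:220,160:300],None,fx=5,fy=5)[...,::-1])
E
python3 face.py f1.png
```

```text
t 12.35 p [ 0.5286 -0.0797  0.1873] yaw 4.93 approach [ 2.0e-04  2.8e-03 -1.0e+00] F [-0.64  8.7   3.53] M [ 1.401  0.129 -0.161] open 0.0593
front near 29 [0.0008 0.0014 0.0095] top 81 [0.0004 0.0047 0.0107] end 25 [0.0017 0.0054 0.01  ]
lid hinge edge [(np.float64(-0.03), np.float64(-0.0156)), (np.float64(-0.02), np.float64(-0.0199)), (np.float64(-0.01), np.float64(-0.0193)), (np.float64(0.0), np.float64(-0.0195)), (np.float64(0.01), np.float64(-0.0189)), (np.float64(0.02), np.float64(-0.0179))]
lid near edge [(np.float64(-0.12), np.float64(0.0295)), (np.float64(-0.11), np.float64(0.0298)), (np.float64(-0.1), np.float64(0.03)), (np.float64(-0.09), np.float64(0.0339)), (np.float64(-0.05), np.float64(0.0302)), (np.float64(-0.04), np.float64(0.0297)), (np.float64(-0.03), np.float64(0.0296)), (np.float64(-0.02), np.float64(0.0288))]
front near 26 [0.005  0.0058 0.0098] top 62 [0.0015 0.0109 0.0147] end 29 [0.0056 0.0102 0.014 ]
lid hinge edge [(np.float64(-0.03), np.float64(0.0037)), (np.float64(-0.02), np.float64(0.0032)), (np.float64(-0.01), np.float64(0.0035)), (np.float64(0.0), np.float64(0.0037)), (np.float64(0.01), np.float64(0.0046)), (np.float64(0.02), np.float64(0.0035))]
lid near edge [(np.float64(-0.12), np.float64(0.0136)), (np.float64(-0.11), np.float64(0.0284)), (np.float64(-0.1), np.float64(0.0299)), (np.float64(-0.09), np.float64(0.03)), (np.float64(-0.08), np.float64(0.0308)), (np.float64(-0.07), np.float64(0.0304)), (np.float64(-0.06), np.float64(0.0373)), (np.float64(-0.02), np.float64(0.0305)), (np.float64(-0.01), np.float64(0.0302)), (np.float64(-0.0), np.float64(0.0307))]
```

View pics/f1.png

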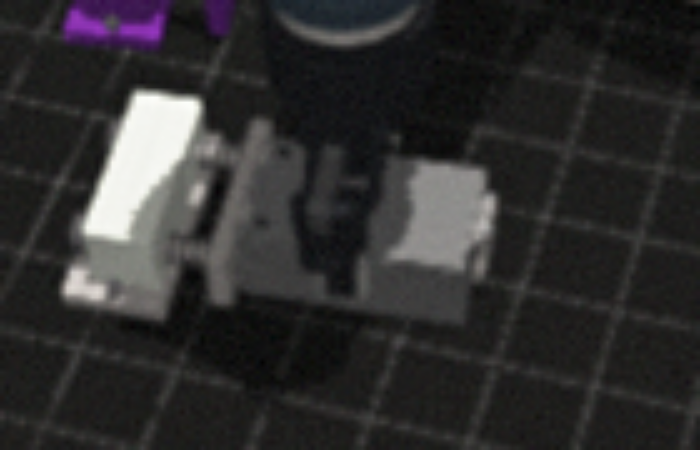

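drive_tool:
  plan:
    - {"tx": 0.0005, "ty": -0.006, "tz": 0.001, "wx": 0, "wy": 0, "wz": 0, "grip": 255}
    - {"tx": 0.001, "ty": -0.012, "tz": 0.001, "wx": 0, "wy": 0, "wz": 0, "grip": 255}
    - {"tx": 0.001, "ty": -0.014, "tz": 0.001, "wx": 0, "wy": 0, "wz": 0, "grip": 255}
    - {"tx": 0.001, "ty": -0.014, "tz": 0.001, "wx": 0, "wy": 0, "wz": 0, "grip": 255}
    - {"tx": 0.001, "ty": -0.014, "tz": 0.001, "wx": 0, "wy": 0, "wz": 0, "grip": 255}

```text
t: 13.02
position: [0.5288, -0.0826, 0.1873]
orientation: [0.708, -0.705, -0.031, 0.03]
wrist_force: [1.7, 10.1, 2.3]
opening: 0.059
```

```bash
python3 g.py; python3 face.py f2.png|tail -3; python3 g.py
```

```text
t 13.025 p [ 0.5288 -0.0826  0.1873] yaw 4.95 approach [ 2.0e-04  4.8e-03 -1.0e+00] F [ 1.73 10.13  2.26] M [ 1.83  -0.004 -0.14 ] open 0.059
front near 22 [0.0073 0.0083 0.0143] top 60 [-0.005   0.013   0.0173] end 30 [0.0071 0.0118 0.0168]
lid hinge edge [(np.float64(-0.03), np.float64(0.0055)), (np.float64(-0.02), np.float64(0.0063)), (np.float64(-0.01), np.float64(0.0046)), (np.float64(0.0), np.float64(0.0072)), (np.float64(0.01), np.float64(0.0065)), (np.float64(0.02), np.float64(0.006))]
lid near edge [(np.float64(-0.11), np.float64(0.0298)), (np.float64(-0.1), np.float64(0.0303)), (np.float64(-0.09), np.float64(0.0301)), (np.float64(-0.08), np.float64(0.0305)), (np.float64(-0.07), np.float64(0.0298)), (np.float64(-0.06), np.float64(0.0359)), (np.float64(-0.02), np.float64(0.0303)), (np.float64(-0.01), np.float64(0.0302)), (np.float64(-0.0), np.float64(0.03))]
t 13.075 p [ 0.5288 -0.0826  0.1873] yaw 4.96 approach [ 2.0e-04  4.8e-03 -1.0e+00] F [ 0.49 11.31  2.4 ] M [ 1.795 -0.011 -0.154] open 0.0597
```

View pics/f2.png

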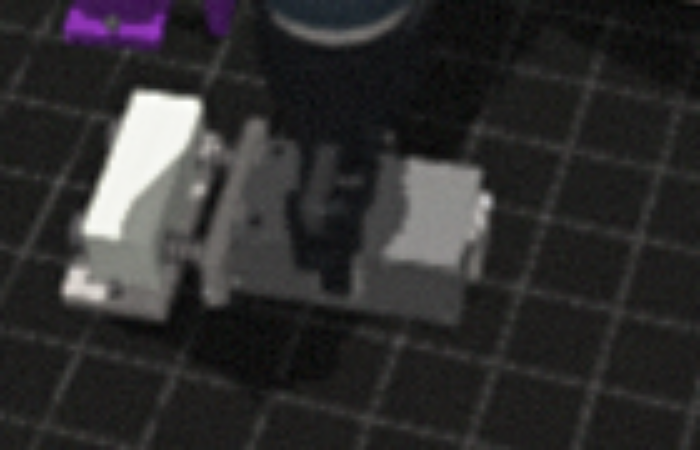

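```bash
python3 - <<'E'
from face import *
def st(d):
    Q=loc(pts('scene',d,[.44,-.25,.010],[.62,.03,.06]))
    m=(Q[:,1]>.034)&(Q[:,1]<.047)&(Q[:,0]>-.006)&(Q[:,0]<.028)&(Q[:,2]>.014)&(Q[:,2]<.044)
    k=Q[m]; k=k
    f=k[(k[:,1]<.0435)&(k[:,2]<.037)]; fr=np.percentile(f[:,0],[5,15,25])
    e=k[(k[:,1]>.0435)]; 
    t=k[k[:,2]>.038]
    return np.r_[fr,np.percentile(e[:,0],[5,50,95]),np.median(t[:,0]),len(f),len(e),len(t)]
np.set_printoptions(suppress=True,linewidth=150)
a=[st(np.load(f'scene{i}.npz')['d']) for i in(0,2)];print(np.round(a,4))
b=np.array([st(cap('scene')[1]) for _ in range(8)]);print(b.mean(0).round(4),b.std(0).round(4));print('diff',(b.mean(0)-np.mean(a,0)).round(4))
F=[];
for _ in range(10):
    cap('top');F.append(np.r_[status.state()['wrist_force'],status.state()['moment']])
print(np.mean(F,0).round(2),np.std(F,0).round(2),status.state()['t'])
E
```

```text
[[ 0.0004  0.0011  0.0015  0.0009  0.0053  0.0099  0.0055 24.     22.     19.    ]
 [ 0.0007  0.0012  0.0013  0.0016  0.0054  0.01    0.0048 24.     23.     15.    ]]
[ 0.0073  0.0076  0.0079  0.0081  0.0124  0.0165  0.0121 19.375  23.375  19.625 ] [0.0002 0.0002 0.0002 0.0006 0.0005 0.0002 0.0004 1.8666 2.4463 1.5762]
diff [ 0.0067  0.0065  0.0064  0.0068  0.007   0.0066  0.007  -4.625   0.875   2.625 ]
[ 0.62 11.18  2.28  1.84 -0.01 -0.16] [0.41 0.42 0.28 0.02 0.02 0.02] 13.975
```

drive_tool:
  plan:
    - {"tx": 0, "ty": -0.002, "tz": 0.001, "wx": -0.002, "wy": 0, "wz": 0, "grip": 255}
    - {"tx": 0.0005, "ty": -0.004, "tz": 0.001, "wx": -0.005, "wy": 0, "wz": 0, "grip": 255}
    - {"tx": 0.0005, "ty": -0.004, "tz": 0.001, "wx": -0.005, "wy": 0, "wz": 0, "grip": 255}
    - {"tx": 0.0005, "ty": -0.004, "tz": 0.001, "wx": -0.005, "wy": 0, "wz": 0, "grip": 255}
    - {"tx": 0.0005, "ty": -0.004, "tz": 0.001, "wx": -0.005, "wy": 0, "wz": 0, "grip": 255}

```text
t: 14.6
position: [0.5289, -0.0832, 0.1873]
orientation: [0.707, -0.706, -0.031, 0.031]
wrist_force: [1.8, 12.2, 0.4]
opening: 0.0591
```

```bash
cat > m.py <<'E'
from face import *
def st(d):
    Q=loc(pts('scene',d,[.44,-.25,.010],[.62,.03,.06]))
    m=(Q[:,1]>.034)&(Q[:,1]<.047)&(Q[:,0]>-.006)&(Q[:,0]<.028)&(Q[:,2]>.014)&(Q[:,2]<.044)
    k=Q[m]
    f=k[(k[:,1]<.0435)&(k[:,2]<.037)]; fr=np.percentile(f[:,0],[5,15,25])
    e=k[(k[:,1]>.0435)]; t=k[k[:,2]>.038]
    return np.r_[fr,np.percentile(e[:,0],[5,50,95]),np.median(t[:,0])]
a=[st(np.load(f'scene{i}.npz')['d']) for i in(0,2)]
F=[];B=[];L=[]
for _ in range(8):
    im,d=cap('scene');B.append(st(d));F.append(np.r_[status.state()['wrist_force'],status.state()['moment']])
    Q=loc(pts('scene',d,[.44,-.25,.010],[.62,.03,.06]));L.append(Q[(Q[:,2]>.042)&(Q[:,2]<.053)&(Q[:,0]<.012)&(abs(Q[:,1])<.027)])
print('disp',(np.mean(B,0)-np.mean(a,0)).round(4),'F',np.mean(F,0).round(2))
L=np.vstack(L)
for lo,hi in((-.11,-.1),(-.1,-.09),(-.09,-.08),(-.01,0),(0,.008)):
    k=L[(L[:,0]>lo)&(L[:,0]<hi)];print('lid z',lo,len(k),np.median(k[:,2]).round(4) if len(k) else '')
A=L[(L[:,0]<-.08)|(L[:,0]>-.015)]
for s in(-1,1):
    k=A[A[:,1]*s>.01];print('side',s,len(k),np.median(k[:,2]).round(4))
cv2.imwrite('pics/'+sys.argv[1],cv2.resize(im[130:220,160:300],None,fx=5,fy=5)[...,::-1])
E
python3 m.py f3.png; python3 g.py
```

```text
disp [0.0079 0.0076 0.0076 0.0079 0.0081 0.0072 0.0083] F [ 1.2  12.8   0.33  2.23 -0.21 -0.14]
lid z -0.11 377 0.0486
lid z -0.1 611 0.0476
lid z -0.09 597 0.0477
lid z -0.01 588 0.048
lid z 0 464 0.0478
side -1 847 0.0477
side 1 950 0.0478
t 15.0 p [ 0.5289 -0.0832  0.1872] yaw 4.98 approach [ 1.0e-04  1.2e-03 -1.0e+00] F [ 1.74 12.8   0.56] M [ 2.238 -0.237 -0.147] open 0.0587
```

View pics/f3.png

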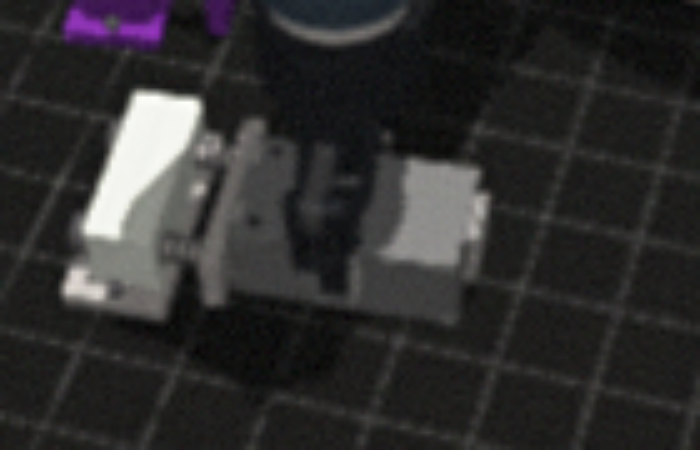

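```bash
python3 - <<'E'
from h import *
cap('scene','final.png')
E
```

```text
(no output)
```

View pics/final.png

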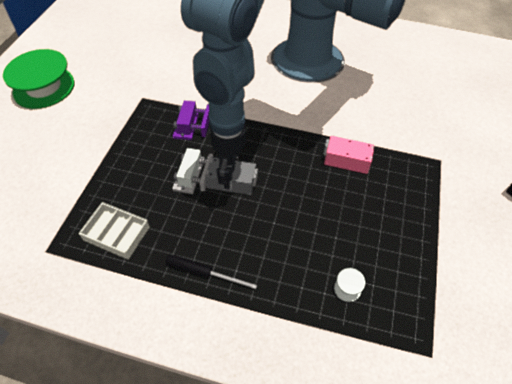

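The view shows the case held against the aluminium stop (about row 175, col 215). The pink and purple look-alikes, tray, screwdriver and reel are where they started, so I am handing in.

```bash
python3 -c "
from h import *
print(status.state()['t'],ticket.close_job())"; python3 g.py
```

```text
the job is handed in; nothing more can be done
15.05 None
the job is handed in; nothing more can be done
```

The lid is shut and the grey case is being held, hinge end first, against the aluminium stop. I handed the job in at about 15 s.

- **Lid:** I pressed it down with closed fingers. The force dropped as the clasp gave way, then rose to 15.8 N against a hard stop with the fingertips about 47 mm above the bench. Depth readings afterwards put the lid top level at about 48 mm over its whole length.
- **Position at the stop:** I gripped the case by its long sides and slid it over, turning it about 5.5° to match the stop. Tool and stop yaw agree to about 0.3°, the case is within about 1 mm of centre, and the lid top reads level within about 1 mm, so the case sits flat.
- **Push:** The camera shows the face pushed back about 7.8 mm, or roughly 9.4 N, well short of the 20 mm end of travel.
- **Other things on the bench:** In the last picture, the tray, screwdriver, reel and both look-alikes are where they started.

**Disagreement between checks:** the wrist sensor read about 12.8 N. I put the extra 3 N down to the case rubbing on the bench, but I did not measure that friction separately. Working from how far the tool had moved gives about 8.5 mm of face travel, or roughly 10 N.

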